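Clear and reload the bench tool stand

ROBOT

A 6-joint arm with a two-finger parallel gripper is mounted at the origin on a cart in front of the work surface, level with it; the furniture and walls round the work are solid. World frame = base frame: x ahead of the robot, y to its left, z up, the work surface at z = 0. Lengths are in mm, angles in degrees, forces in N, time in s.
With the tool pointing down it reaches from about 225 to 875 mm from the base axis. Payload 3.4 kg.
Tool frame: the origin (TCP) lies at the very end of the fingers, on their centre line; the grasp point (between the pads) lies 19 mm behind it; z points along the fingers, y is the line along which they close (so a half turn about z gives the same grasp; the last joint's range is limited). The gripper opens to 85 mm and grips with 20 to 120 N. Pads are 22 mm wide; open, the fingers measure 114 mm over their backs; the gripper's body (76 mm by 85 mm) begins 54 mm behind the grasp point. The pads swing forward as they close: fully open they stand 13 mm farther back than shut.
Start: joints at [61.879, 15.808, 86.224, -0, 77.962, -6.933], TCP at [207.84, 536.158, 231.328] pointing down, gripper open.
Joint ranges: [-165.64, 165.64], [-43.16, 119.46], [12.63, 154.43], [-67.54, 247.53], [6.08, 155.33], [-154.97, 154.97]. Speed limits (degrees/s): [147.25, 147.25, 180, 180, 180, 180].

INTERFACE

Orientations are given as a 3x3 rotation matrix whose columns are the frame's x, y, z axes.
In Python, from station import ctrl gives the robot as it stands. Calls block until the motion is done:
- ctrl.reach(position, orientation): joint-space move of the TCP to a pose.
- ctrl.move_l(position, orientation=None, velocity=150): straight line of the TCP; orientation=None keeps the orientation; velocity is the mean speed in mm/s.
- ctrl.movej(angles): joint-space move.
- ctrl.gripper_open() and ctrl.close_gripper(newtons=None): open the fingers fully, or close them until they stop; newtons is the grip in N (None keeps the last).
- ctrl.pause(seconds).
- ctrl.ik(position, orientation): joint angles nearest the present ones, or None.
- ctrl.snapshot(name): name is "scene" or "top" or "wrist"; returns the picture (400x640x3 uint8, blue, green, red); there is no depth.
- ctrl.get_calibration(name): a dict with "fx", "fy", "cx", "cy" (pixels), "rvec" (rotation vector, rad) and "tvec" (3), from world to camera coordinates, as OpenCV has them. Camera axes: x right, y down, z forward; pixel columns grow to the right and rows downward; lengths in mm; the calibration is good to about 2 mm. A picture is of the moment at which its call begins: read the wrist's pose just before it. get_calibration takes no time and is no camera call; for the wrist camera it gives the pose at the moment of the call.
A pose or a line that the arm cannot do raises ctrl.PlanningError and nothing moves.
- ctrl.hand_in(): hands the job in; it is judged then, once.
Readings, each from a call of its own:
- ctrl.read_time_s(): time.
- ctrl.read_joints(): joint angles.
- ctrl.read_joint_velocities(): joint speeds.
- ctrl.read_tau(): joint torques, N m.
- ctrl.read_eef_pos(): TCP position.
- ctrl.read_eef_rot(): TCP orientation.
- ctrl.read_wrist_force(): force on the tool from outside, world axes, zero at the start.
- ctrl.read_ft_torque(): the same for the moment, N m.
- ctrl.read_opening(): finger opening in mm.
- ctrl.read_grip_force(): force on a finger pad.
Only numpy, scipy, OpenCV 4.12 (cv2) and the standard library are available. Lean on these libraries where they do the work, as an engineer would, in place of code of your own. Each camera call takes 0.05 s, during which the arm holds its last target. There are 200 camera calls.

TASK

Parts have been left lying on the closed cover of the tool stand. Put every one of them in the grey parts tray, then fold the cover right back and put the screwdrivers and pliers from the mat away in the stand: each screwdriver blade down in a round hole until its collar rests on the block, each pair of pliers nose down in a slot until its shoulders rest on the block. Leave the calliper and the relay where they are.

Things in the scene. Friction and masses are not known exactly. Their poses are not given: they have to be found in the camera images.
- tool_stand: tool stand fixed to the bench, its front to the right (-y), 116 x 377 x 126 mm: beech block between grey steel ends, under a hinged sheet cover. Origin: centre of its underside; x to its back, y along the row, z up. Block 100 x 324 x 50 mm, top 120 mm above the table, open below. Along x = 0 from +y to -y: two slots (y = 125, 45 mm), three round holes (y = -25, -80, -135 mm), all right through.
- cover (a joint): cover hinge, rad: 0 shut (flat on the block, its top 125.5 mm above the table); grows as the front edge is lifted up and over to the back; end stop 1.92, past upright, where it stays by its own weight. Let go before about 1.6 it falls shut. Sheet 112 x 330 x 3 mm, 0.35 kg, little friction.
- cover_hinge (a point): middle of the cover's hinge axis (axis along the stand's y), 58.5 mm behind the stand's middle, 124 mm above the table; fixed.
- cover_handle (a point): middle of the cover's pull bar, a round steel bar 10 mm thick, 84 mm long along the stand's y, 35 mm free in front of the cover's front edge and 150 mm from the hinge axis; moves with the cover.
- hole0 (a point): centre of the mouth of round hole 0 (18 mm wide, at the block's top); hole0 is next to the slots
- hole1 (a point): centre of the mouth of round hole 1 (18 mm wide, at the block's top); hole0 is next to the slots
- hole2 (a point): centre of the mouth of round hole 2 (18 mm wide, at the block's top); hole0 is next to the slots
- slot0 (a point): centre of the mouth of slot 0 (16 mm in the stand's x by 30 mm in its y, at the block's top); slot1 is next to the holes
- slot1 (a point): centre of the mouth of slot 1 (16 mm in the stand's x by 30 mm in its y, at the block's top); slot1 is next to the holes
- parts_tray: open grey plastic tray fixed to the bench, 220 x 134 x 34 mm outside, walls 3 mm, floor 3 mm; origin: centre of its underside, x along its length, z up.
- tape_roll: black roll of insulation tape lying flat, 58 mm across, 19 mm high, 70 g; origin: centre of its underside. May be absent.
- fuse_tin: small round tin with a red lid, 54 mm across, 24 mm high, 70 g; origin: centre of its underside. May be absent.
- spare_button: panel push button standing on its round black foot, 22 mm across up to 24 mm, then a 30 mm wide collar and green cap to 32 mm; 30 g; origin: centre of its underside. May be absent.
- driver_big: large red and yellow screwdriver lying flat with its blade to the left (+y); 213 mm long, 110 g. Origin: under the middle of its length on the side it lies on, its axis 16 mm above (body z). Body +y points to the butt of the handle, -y to the blade. Handle 30 mm thick from y = 10 to 106 mm, with a 36 mm collar at its front end; shank under 9 mm thick to y = -107 mm. May be absent.
- driver_blue: blue and black screwdriver lying flat with its blade to the left (+y); 180 mm long, 70 g. Origin: under the middle of its length on the side it lies on, its axis 14 mm above (body z). Body +y points to the butt of the handle, -y to the blade. Handle 27 mm thick from y = 9 to 90 mm, with a 32 mm collar at its front end; shank under 9 mm thick to y = -90 mm. May be absent.
- driver_small: small red and yellow screwdriver lying flat with its blade to the left (+y); 160 mm long, 50 g. Origin: under the middle of its length on the side it lies on, its axis 12.5 mm above (body z). Body +y points to the butt of the handle, -y to the blade. Handle 24 mm thick from y = 4 to 80 mm, with a 28 mm collar at its front end; shank under 9 mm thick to y = -80 mm. May be absent.
- driver_big_collar (a point): point on the axis of driver_big at the front face of its collar; it comes to the mouth of the hole when the screwdriver hangs home
- driver_blue_collar (a point): point on the axis of driver_blue at the front face of its collar; it comes to the mouth of the hole when the screwdriver hangs home
- driver_small_collar (a point): point on the axis of driver_small at the front face of its collar; it comes to the mouth of the hole when the screwdriver hangs home
- flat_pliers: flat-nose pliers with blue handles, lying flat with the nose to the left (+y); 58 x 181 x 14 mm, 190 g. Origin: under its middle, its mid-plane 6.7 mm above (body z). Body +y points to the handle ends. Handles bow out from y = -16 to 54 mm wide at y = 33 to 50 mm (grip there), end at 91; nose 24 mm wide, to y = -91 mm. Home, origin 11 mm above the mouth. May be absent.
- side_cutter: side cutters with red handles, lying flat with the nose to the left (+y); 58 x 169 x 14 mm, 190 g. Origin: under its middle, its mid-plane 6.7 mm above (body z). Body +y points to the handle ends. Handles bow out from y = -22 to 54 mm wide at y = 33 to 50 mm (grip there), end at 85; nose 24 mm wide, to y = -85 mm. Home, origin 17 mm above the mouth. May be absent.
- calliper: calliper lying on the mat, not to be touched
- relay_spare: small plug-in relay between stand and mat, 36 mm high, not to be touched

How it is judged (in metres and radians):
On the way, in this order (a step that is already met when the one before it is completed fails the run):
1. every part that lay on the cover lies in the parts tray (x of tape_roll in the frame of parts_tray between -0.107 and 0.107 m and y of tape_roll in the frame of parts_tray between -0.064 and 0.064 m and height (world z) of each of tape_roll, fuse_tin, spare_button below 0.055 m and linear speed of each of tape_roll, fuse_tin, spare_button below 0.03 m/s and x of fuse_tin in the frame of parts_tray between -0.107 and 0.107 m and y of fuse_tin in the frame of parts_tray between -0.064 and 0.064 m and x of spare_button in the frame of parts_tray between -0.107 and 0.107 m and y of spare_button in the frame of parts_tray between -0.064 and 0.064 m), for 0.2 s.
2. the cover is folded right back (value of joint cover above 1.75 rad), for 0.2 s.
At the end, for the whole second after the job is handed in: Parts from the cover in the tray; cover back at its stop (over 1.75 rad); each screwdriver blade down in a round hole, collar within 13 mm of its mouth, each pliers nose down in a slot, within 12 mm of home, all within 0.25 rad of upright and at rest (all of step 1 and value of joint cover above 1.75 rad and (distance between driver_big_collar and hole0 below 0.013 m or distance between driver_big_collar and hole1 below 0.013 m or distance between driver_big_collar and hole2 below 0.013 m) and angle between each of driver_big, driver_blue, driver_small, flat_pliers, side_cutter's own y axis and vertical below 0.25 rad and linear speed of each of driver_big, driver_blue, driver_small, flat_pliers, side_cutter below 0.03 m/s and (distance between driver_blue_collar and hole0 below 0.013 m or distance between driver_blue_collar and hole1 below 0.013 m or distance between driver_blue_collar and hole2 below 0.013 m) and (distance between driver_small_collar and hole0 below 0.013 m or distance between driver_small_collar and hole1 below 0.013 m or distance between driver_small_collar and hole2 below 0.013 m) and (horizontal distance between flat_pliers and slot0 below 0.016 m or horizontal distance between flat_pliers and slot1 below 0.016 m) and height (world z) of flat_pliers below 0.143 m and (horizontal distance between side_cutter and slot0 below 0.016 m or horizontal distance between side_cutter and slot1 below 0.016 m) and height (world z) of side_cutter below 0.149 m); the robot touches nothing.
It fails at once if the calliper is moved by more than 40 mm (distance of calliper from where it was at the start of the episode above 0.04 m).
It fails at once if the relay is moved by more than 40 mm (distance of relay_spare from where it was at the start of the episode above 0.04 m).
Of tape_roll, fuse_tin, spare_button only 2 to 3 are there at a start; the rules pass over those that are not, and their reading is None.
Of driver_big, driver_blue, driver_small only 2 to 3 are there at a start; the rules pass over those that are not, and their reading is None.
Of flat_pliers, side_cutter only 1 to 2 are there at a start; the rules pass over those that are not, and their reading is None.
At some moment in a run one of flat_pliers, side_cutter may be knocked a few centimetres aside while the robot is not near it.
Once in a run the grip may slacken for a moment while it holds something.
It also fails if it takes over 210 s, if anything falls off the work surface, if the arm or the gripper's body presses on something with over 40 N, if the wrist force passes 120 N, or if a joint passes its speed limit or range.

## Working session

There is one attempt and no reset: what is moved stays moved. The work goes in short steps, each a Python script; the robot and the scene stay as the last script left them, time stands still between calls to the robot, and variables do not carry over. Pictures are saved under pics/ and viewed, at most 14 in all, crops included, and the job is handed in when it is done.

```bash
ls; mkdir -p pics
python3 - <<'E'
from station import ctrl
import cv2
for n in("scene","top","wrist"):
    cv2.imwrite(f"pics/{n}0.png",ctrl.snapshot(n)); c=ctrl.get_calibration(n); print(n,c)
print(ctrl.read_eef_rot(),ctrl.read_time_s())
E
```

```text
pics
station.py
scene {'fx': 509.0615735390345, 'fy': 509.0615735390345, 'cx': 316.84226267361066, 'cy': 198.6342789328516, 'rvec': array([ 0.85065116, -2.26237314,  1.41093676]), 'tvec': array([ 441.97140346,  267.2303689 , 1150.29985938])}
top {'fx': 491.64712162318614, 'fy': 491.64712162318614, 'cx': 316.98531419188186, 'cy': 202.97816066257747, 'rvec': array([ 2.13374743, -2.13035842,  0.1903883 ]), 'tvec': array([  24.65331186,  546.09301371, 1404.33908313])}
wrist {'fx': 282.09224318343615, 'fy': 282.09224318343615, 'cx': 315.1401041633456, 'cy': 200.27664561070767, 'rvec': array([-2.3712155 , -1.62500308, -0.25243148]), 'tvec': array([-575.09457567,  -39.98014362,  380.28020886])}
[[-9.32382824e-01  3.61471663e-01 -7.11433178e-04]
 [ 3.61472310e-01  9.32381944e-01 -1.29619259e-03]
 [ 1.94790558e-04 -1.46571110e-03 -9.99998907e-01]] 0.15
```

View pics/scene0.png

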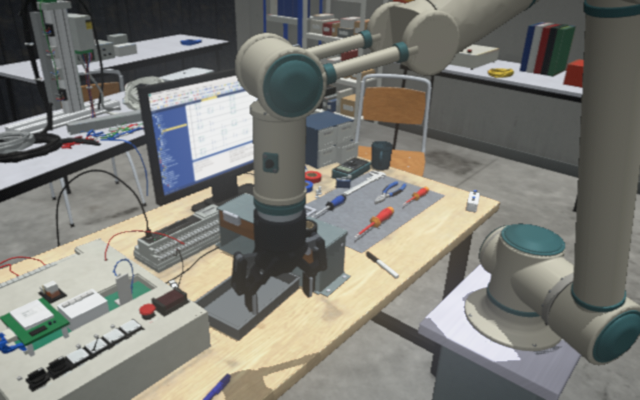

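```bash
python3 -c "
import cv2
a=cv2.imread('pics/top0.png'); cv2.imwrite('pics/top0b.png',cv2.resize(a,(800,500),interpolation=cv2.INTER_CUBIC))"
```

```text
(no output)
```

View pics/top0b.png

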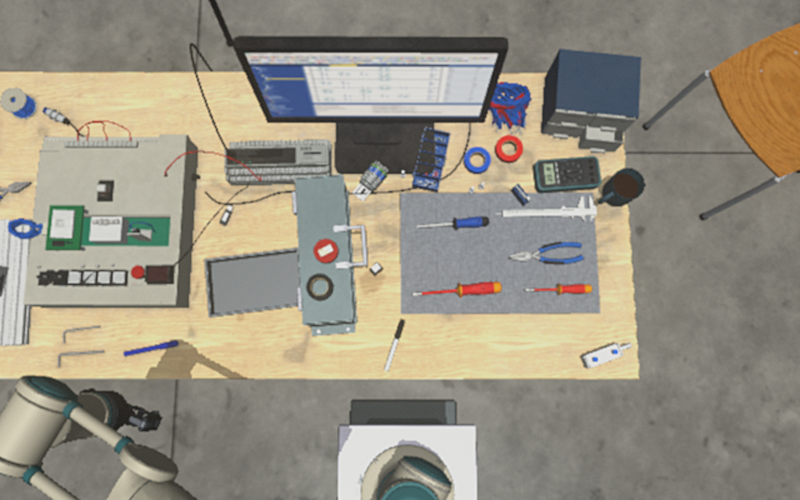

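The top view (800x500 enlargement) shows the following:
- **Cover:** tin at (326,250), tape at (320,287), no button. The handle bar is around (362,245).
- **Tray:** at (255,282).
- **Screwdrivers:** blue at (455,223), big at (460,290), small at (560,289).
- **Pliers:** blue-handled at (548,253).
- **Leave alone:** calliper at (545,210), relay at (376,268).

```bash
cat > h.py <<'E'
from station import ctrl
import cv2, numpy as np
def cam(n):
    c=ctrl.get_calibration(n); K=np.array([[c['fx'],0,c['cx']],[0,c['fy'],c['cy']],[0,0,1]]); return K,cv2.Rodrigues(c['rvec'])[0],np.array(c['tvec']).ravel()
def w(px,z,C):
    K,R,t=C; o=-R.T@t; d=R.T@np.linalg.solve(K,[px[0],px[1],1.]); return o+d*(z-o[2])/d[2]
def proj(p,C):
    K,R,t=C; q=K@(R@np.asarray(p,float)+t); return q[:2]/q[2]
def down(a):  # tool down, closing axis y at angle a (deg) in world xy
    a=np.radians(a); y=np.array([np.cos(a),np.sin(a),0]); z=np.array([0,0,-1.]); return np.column_stack([np.cross(y,z),y,z])
E
python3 - <<'E'
from h import *
C=cam('top'); np.set_printoptions(precision=1,suppress=True)
for n,p,z in [('cov',(297,182),125),('',(345,176),125),('',(357,320),125),('',(307,326),125),('tin',(326,250),149),('tape',(320,287),144),('han',(365,228),124),('',(365,265),124),('tray',(206,257),34),('',(211,315),34),('blueblade',(417,226),14),('bluebutt',(489,222),14),('bigblade',(413,294),14),('bigbutt',(501,289),14),('smb',(526,290),12),('smbutt',(592,290),12),('pln',(509,256),8),('plh',(583,246),8),('plh',(581,258),8),('relay',(376,268),36),('call',(500,212),5),('callend',(596,208),5),('mat',(400,195),0),('mat',(600,313),0)]:
    print(n,w(np.array(p)*.8,z,C)[:2])
C=cam('wrist'); o=-C[1].T@C[2]; Re=ctrl.read_eef_rot(); print('camtool',Re.T@(o-ctrl.read_eef_pos()),'\n',Re.T@C[1].T)
E
```

```text
cov [698.1 252.3]
 [712.5 143.1]
 [384.7 111.7]
 [371.5 220.9]
tin [536.2 180.2]
tape [455.1 192.1]
han [591.3  96.2]
 [507.   95.4]
tray [539.7 478.2]
 [401.9 459. ]
blueblade [620.7 -25.2]
bluebutt [ 631.1 -201. ]
bigblade [454.3 -14.8]
bigbutt [ 466.7 -225.7]
smb [ 464.6 -286. ]
smbutt [ 464.8 -444.5]
pln [ 548.  -248.5]
plh [ 573.  -429.7]
plh [ 543.4 -423.3]
relay [513.6  73.4]
call [ 658.5 -230.2]
callend [ 669.1 -467.7]
mat [702.5  16.2]
mat [ 410.7 -464.7]
camtool [  78.1    0.7 -143.1] 
 [[ 0.  -1.  -0.3]
 [ 1.   0.   0. ]
 [-0.  -0.3  1. ]]
```

Run:
```python
from h import *
for n,p,a in [('stand',(520,210,400),0),('mat',(510,-225,260),-90)]:
    print(ctrl.ik(p,down(a)))
    ctrl.reach(p,down(a)); ctrl.pause(.3)
    C=cam('wrist'); np.savez(f'{n}.npz',*C); cv2.imwrite(f'pics/{n}1.png',ctrl.snapshot('wrist'))
    a=cv2.imread(f'pics/{n}1.png'); cv2.imwrite(f'pics/{n}1b.png',cv2.resize(a,(800,500),interpolation=cv2.INTER_CUBIC))
print(ctrl.read_time_s(), ctrl.read_joints())
```

```text
[ 1.48824895e+01  1.20302461e+01  6.82138034e+01 -2.54444375e-14
  9.97559505e+01  1.48824895e+01]
[-3.09578593e+01  1.34421842e+01  8.54476783e+01 -2.54444375e-14
  8.11101375e+01  5.90421407e+01]
4.2833 [-3.09073019e+01  1.34328488e+01  8.54397625e+01  1.76119018e-03
  8.11104029e+01  5.90405933e+01]
```

View pics/stand1b.png

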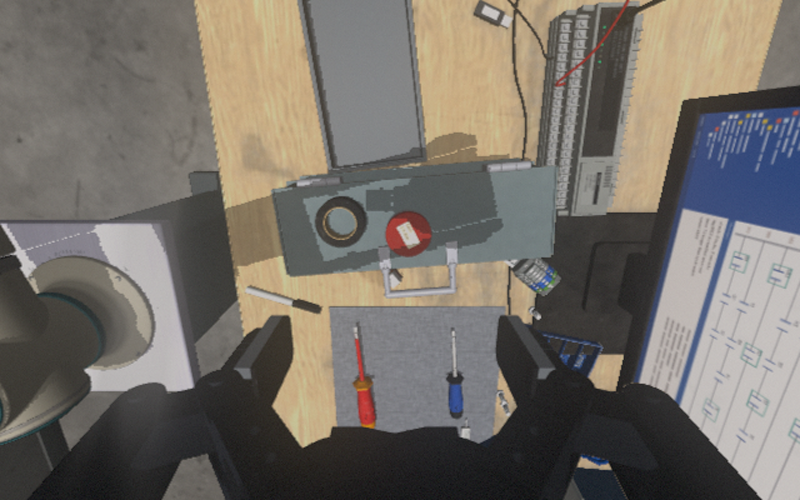

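View pics/mat1b.png

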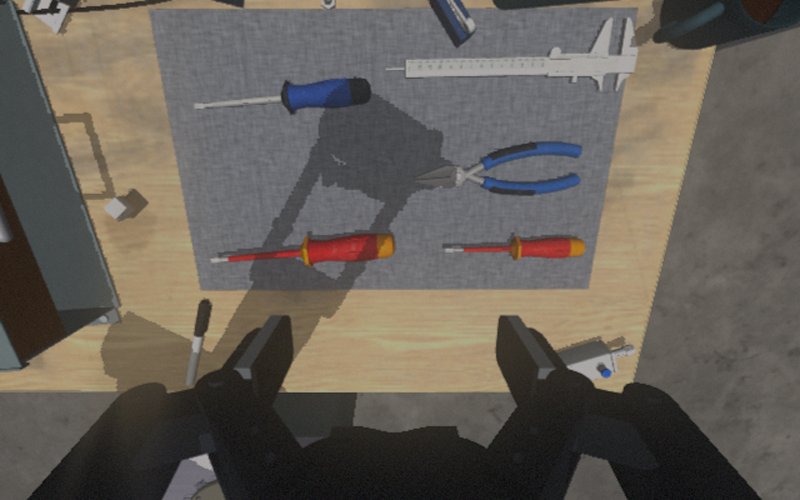

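Stand view: tin lid centre (407,232), tape centre (341,221), handle bar from (391,294) to (451,291). In the mat view I read the tips and butts as blue (195,107)–(370,91), big (212,261)–(394,246), small (446,249)–(583,245). The pliers run from nose (415,181) to handle ends (580,150) and (578,182).

Run:
```python
from h import *
np.set_printoptions(precision=1,suppress=True)
for f,L in [('stand',[('tin',(408,231),149.5),('tape',(341,221),144.5),('h1',(388,294),124),('h2',(454,291),124),('covBL',(275,189),125),('covFL',(288,275),125),('covFR',(555,257),125),('covBR',(557,165),125),('trayNL',(334,167),34),('trayNR',(425,157),34),('tray far L',(303,0),34),('farR',(404,0),34)]),
 ('mat',[('blue tip',(195,107),14),('col',(290,98),14),('butt',(370,91),14),('big tip',(212,261),16),('col',(306,250),16),('butt',(394,246),16),('sm tip',(446,249),12.5),('col',(514,247),12.5),('butt',(584,246),12.5),('pl nose',(415,181),7),('e1',(581,150),7),('e2',(579,182),7),('relay top',(118,206),36)])]:
    C=tuple(np.load(f+'.npz').values())
    for n,p,z in L: print(n,w(np.array(p)*.8,z,C)[:2])
```

```text
tin [536.2 186.8]
tape [458.9 197.3]
h1 [512.5  95.7]
h2 [598.  100.1]
covBL [379.8 231.3]
covFL [385.3 122.4]
covFR [721.7 147.1]
covBR [708.2 259.3]
trayNL [435.5 249.6]
trayNR [563.3 263.4]
tray far L [407.4 450.8]
farR [532.1 451. ]
blue tip [618.3 -19.6]
col [ 626.9 -117.8]
butt [ 633.6 -199.4]
big tip [451.5 -12.1]
col [ 465.1 -122.5]
butt [ 470.1 -223.9]
sm tip [ 465.5 -284.4]
col [ 468.  -363.1]
butt [ 469.4 -444.1]
pl nose [ 542.8 -247.1]
e1 [ 576.2 -426. ]
e2 [ 542.  -429.4]
relay top [519.7  66.3]
```

```bash
cat >> h.py <<'E'
PSI=np.radians(5.2); B=np.array([-np.sin(PSI),np.cos(PSI),0]); F=np.array([np.cos(PSI),np.sin(PSI),0]); Z=np.array([0,0,1.])
MID=np.array([544.,186,0])
def rot(y,z): return np.column_stack([np.cross(y,z),y,z])
def cover_pose(th,s,past=15,ang=None,hinge=None):
    hinge=MID+58.5*B+124*Z if hinge is None else hinge
    a=th if ang is None else ang
    bar=hinge+150*(-np.cos(th)*B+np.sin(th)*Z); d=np.cos(a)*B-np.sin(a)*Z; n=np.sin(a)*B+np.cos(a)*Z
    return bar+past*d, rot(s*n,d)
E
python3 - <<'E'
from h import *
np.set_printoptions(precision=0,suppress=True)
q0=ctrl.read_joints()
def show(n,p,R): print(n,ctrl.ik(p,R))
for s in(1,-1):
    for th in (0,.5,1,1.5,1.85): show(('cov',s,th),*cover_pose(th,s))
    show(('cov pre',s),cover_pose(0,s)[0]-80*B,cover_pose(0,s)[1])
for d in(-85,95): show(('tape',d),(458,195,126),down(d)); show(('tin',d),(536,184,126),down(d))
for d in(0,180): show(('big',d),(467,-180,5),down(d));show(('blue',d),(631,-165,5),down(d))
for s in (1,-1):
  for k,h in enumerate((25,80,135)): 
    for z in(180,300): show(('hole',k,s,z),MID+F*(h+19)+Z*z,rot(s*B,F))
  for z in(180,300): show(('slot0',s,z),MID-F*125+B*19+Z*z,rot(s*F,B))
E
```

```text
('cov', 1, 0) None
('cov', 1, 0.5) [ -25.   31.   99.   49.   92. -138.]
('cov', 1, 1) [ -10.   17.   92.   32.   82. -113.]
('cov', 1, 1.5) [ 14.  16.  83.   4.  81. -82.]
('cov', 1, 1.85) [ 30.  22.  76. -15.  89. -64.]
('cov pre', 1) [ -35.   53.   95.   54.  110. -155.]
('cov', -1, 0) [-30.  52. 101.  58. 105.  23.]
('cov', -1, 0.5) [-25.  31.  99.  49.  92.  42.]
('cov', -1, 1) [-10.  17.  92.  32.  82.  67.]
('cov', -1, 1.5) [14. 16. 83.  4. 81. 98.]
('cov', -1, 1.85) [ 30.  22.  76. -15.  89. 116.]
('cov pre', -1) [-35.  53.  95.  54. 110.  25.]
('tape', -85) [ 15.  14. 105.  -0.  61. 100.]
('tin', -85) [12. 20. 97. -0. 64. 97.]
('tape', 95) [ 15.  14. 105.  -0.  61. -80.]
('tin', 95) [ 12.  20.  97.  -0.  64. -83.]
('big', 0) [-29.  23. 113.  -0.  44. -29.]
('blue', 0) [-21.  33.  93.  -0.  54. -21.]
('big', 180) [-29.  23. 113.  -0.  44. 151.]
('blue', 180) None
('hole', 0, 1, 180) [ 20.  49. 152. 196. 111.  96.]
('hole', 0, 1, 300) [ 20.  21. 146. 195.  77.  87.]
('hole', 1, 1, 180) [ 18.  44. 145. 193.  99.  92.]
('hole', 1, 1, 300) [ 18.  22. 139. 193.  72.  86.]
('hole', 2, 1, 180) [ 16.  42. 137. 191.  90.  90.]
('hole', 2, 1, 300) [ 16.  24. 133. 192.  67.  86.]
('slot0', 1, 180) [-29.  42. 122.  57.  98. -77.]
('slot0', 1, 300) [-29.  29. 119.  60. 107. -62.]
('hole', 0, -1, 180) [ 20.  49. 152. 196. 111. -84.]
('hole', 0, -1, 300) [ 20.  21. 146. 195.  77. -93.]
('hole', 1, -1, 180) [ 18.  44. 145. 193.  99. -88.]
('hole', 1, -1, 300) [ 18.  22. 139. 193.  72. -94.]
('hole', 2, -1, 180) [ 16.  42. 137. 191.  90. -90.]
('hole', 2, -1, 300) [ 16.  24. 133. 192.  67. -94.]
('slot0', -1, 180) [-29.  42. 122.  57.  98. 103.]
('slot0', -1, 300) [-29.  29. 119.  60. 107. 118.]
```

Run:
```python
from h import *
np.set_printoptions(precision=0,suppress=True)
for al in (30,45,60):
  a=np.radians(al); d=np.cos(a)*F+np.sin(a)*B; e=np.cross(Z,d)
  for s in (1,-1):
   for k,h in enumerate((25,80,135)):
    for z in(175,300): print(al,k,s,z,ctrl.ik(MID+F*h+d*19+Z*z,rot(s*e,d)))
```

```text
30 0 1 175 [-16.  49. 150. 127. 102.  75.]
30 0 1 300 [-16.  21. 144. 128.  81. 101.]
30 1 1 175 [-13.  44. 142. 132.  94.  85.]
30 1 1 300 [-13.  23. 137. 130.  77. 105.]
30 2 1 175 [-10.  43. 134. 135.  88.  92.]
30 2 1 300 [-10.  25. 130. 132.  73. 108.]
30 0 -1 175 [ -16.   49.  150.  127.  102. -105.]
30 0 -1 300 [-16.  21. 144. 128.  81. -79.]
30 1 -1 175 [-13.  44. 142. 132.  94. -95.]
30 1 -1 300 [-13.  23. 137. 130.  77. -75.]
30 2 -1 175 [-10.  43. 134. 135.  88. -88.]
30 2 -1 300 [-10.  25. 130. 132.  73. -72.]
45 0 1 175 [-24.  44. 140. 106.  91.  87.]
45 0 1 300 [-24.  24. 135. 105.  84. 111.]
45 1 1 175 [-20.  43. 132. 110.  88.  95.]
45 1 1 300 [-20.  26. 128. 108.  81. 115.]
45 2 1 175 [-17.  43. 125. 112.  85. 101.]
45 2 1 300 [-17.  28. 122. 110.  79. 119.]
45 0 -1 175 [-24.  44. 140. 106.  91. -93.]
45 0 -1 300 [-24.  24. 135. 105.  84. -69.]
45 1 -1 175 [-20.  43. 132. 110.  88. -85.]
45 1 -1 300 [-20.  26. 128. 108.  81. -65.]
45 2 -1 175 [-17.  43. 125. 112.  85. -79.]
45 2 -1 300 [-17.  28. 122. 110.  79. -61.]
60 0 1 175 [-26.  43. 128.  89.  90. 100.]
60 0 1 300 [-26.  27. 124.  89.  90. 119.]
60 1 1 175 [-22.  43. 121.  93.  89. 106.]
60 1 1 300 [-22.  29. 117.  92.  89. 123.]
60 2 1 175 [-20.  44. 114.  95.  88. 112.]
60 2 1 300 [-20.  32. 111.  94.  87. 127.]
60 0 -1 175 [-26.  43. 128.  89.  90. -80.]
60 0 -1 300 [-26.  27. 124.  89.  90. -61.]
60 1 -1 175 [-22.  43. 121.  93.  89. -74.]
60 1 -1 300 [-22.  29. 117.  92.  89. -57.]
60 2 -1 175 [-20.  44. 114.  95.  88. -68.]
60 2 -1 300 [-20.  32. 111.  94.  87. -53.]
```

```bash
cat >> h.py <<'E'
def grip(n): ctrl.close_gripper(n); return ctrl.read_opening()
E
python3 - <<'E'
from h import *
T=np.array([485.,362,0]); L=np.array([-np.sin(np.radians(7.5)),np.cos(np.radians(7.5)),0])
G=down(-85); R=down(-82.5)
for n,p,zp,off in [('tape',(457.5,195),125.5,45),('tin',(536,184.5),129,-45)]:
    p=np.array([*p,0]); ctrl.reach(p+Z*230,G); ctrl.move_l(p+Z*zp,velocity=200)
    print(n,grip(50),ctrl.read_eef_pos(),ctrl.read_wrist_force())
    ctrl.move_l(p+Z*230,velocity=250); print(ctrl.read_opening())
    t=T+L*off; ctrl.reach(t+Z*200,R); z=zp-125.5+3+5; ctrl.move_l(t+Z*z,velocity=200); print(ctrl.read_opening(),ctrl.read_wrist_force())
    ctrl.gripper_open(); ctrl.move_l(t+Z*200,velocity=300)
print(ctrl.read_time_s())
cv2.imwrite('pics/sc2.png',ctrl.snapshot('top')[100:300,100:400])
a=cv2.imread('pics/sc2.png'); cv2.imwrite('pics/sc2b.png',cv2.resize(a,None,fx=2,fy=2))
E
```

```text
tape 55.6354958834975 [458.62675894 195.13893479 127.37690463] [-1.09032532 -1.7870895   4.84263456]
55.52912330616107
55.50291547918074 [ 0.23139138 -0.59867491  0.22484248]
tin 51.457611580060394 [537.00757482 184.70965608 130.95059663] [-0.21741542  0.60925905  5.66614331]
51.334819196355106
51.21694521076254 [ 0.72258341  0.78635613 -0.89764066]
16.1333
```

View pics/sc2b.png

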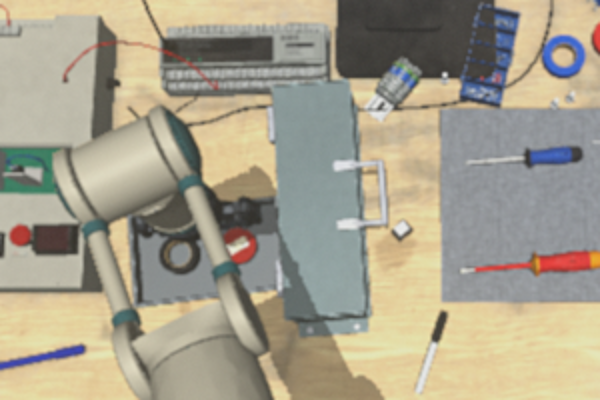

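Both parts lie in the tray, and the cover is clear. Next is the cover.

Run:
```python
from h import *
np.set_printoptions(precision=1,suppress=True)
ctrl.move_l(ctrl.read_eef_pos()+Z*200,velocity=300)
p,R=cover_pose(0,-1,past=19)
ctrl.reach(p-110*B+150*Z,R); print(ctrl.read_joints())
ctrl.move_l(p-110*B); ctrl.move_l(p); print('at',ctrl.read_eef_pos(),ctrl.read_wrist_force())
print('grip',grip(30),ctrl.read_wrist_force())
for th in np.arange(.1,1.81,.1):
    try: ctrl.move_l(*cover_pose(th,-1,past=19),velocity=120)
    except ctrl.PlanningError as e: print('plan',th,e); break
    f=ctrl.read_wrist_force()
    if np.linalg.norm(f)>25: print(th,f,ctrl.read_opening())
print('end',th,ctrl.read_eef_pos(),ctrl.read_opening(),f,ctrl.read_time_s())
```

```text
[-36.8  42.   90.7  58.5 119.5  38.8]
at [550.9 113.3 124. ] [ 0.7 -1.   0.3]
grip 8.597248657646112 [-0.4 -3.5  0.2]
end 1.8000000000000003 [537.6 277.5 253. ] 8.501228010597751 [ 2.2  5.4 21.9] 25.725
```

Run:
```python
from h import *
np.set_printoptions(precision=1,suppress=True)
p,R=cover_pose(1.8,-1,past=19); ctrl.gripper_open(); ctrl.move_l(ctrl.read_eef_pos()-R[:,2]*140,velocity=250)
ctrl.reach((544,110,330),down(5.2)); ctrl.pause(.3)
C=cam('wrist'); np.savez('st2.npz',*C); a=ctrl.snapshot('wrist'); cv2.imwrite('pics/st2.png',a)
for x in(-162,162): 
  for b in (-50,50): print(proj(MID+F*x+B*b+120*Z,C))
cv2.imwrite('pics/st2b.png',cv2.resize(a[60:310,120:520],(800,500),interpolation=cv2.INTER_CUBIC)); print(ctrl.read_time_s())
```

```text
[190.6 154.7]
[178.9  66.9]
[449.9 154.9]
[462.7  67.2]
29.2333
```

View pics/st2b.png

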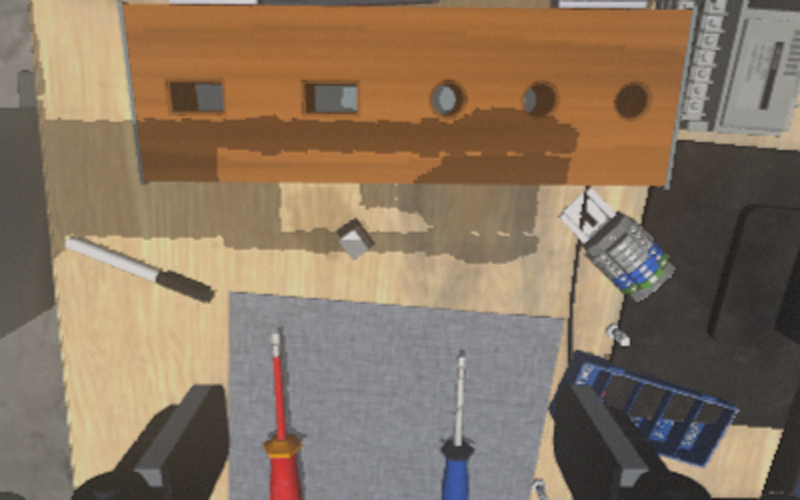

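The cover is folded back and the block is visible. In the crop, the holes are at (448,98), (539,99) and (631,100), and the slots at (196,97) and (331,98).

Run:
```python
from h import *
np.set_printoptions(precision=1,suppress=True)
C=tuple(np.load('st2.npz').values())
px=np.array([(196,97),(331,98),(448,98),(539,99),(631,100)])/2+[120,60]
P=np.array([w(p,120,C)[:2] for p in px]); print(P)
s=np.array([-125,-45,25,80,135.])
A=np.polyfit(s,P,1); print('dir',np.degrees(np.arctan2(A[0,1],A[0,0])),np.linalg.norm(A[0]),'mid',A[1])
print(P-np.outer(s,A[0])-A[1])
```

```text
[[422.  179.8]
 [502.  186.6]
 [571.4 193. ]
 [625.4 197.4]
 [680.2 201.8]]
dir 4.899579526244405 0.9957117837760517 mid [546.3 190.5]
[[-0.3 -0.1]
 [ 0.3 -0.1]
 [ 0.3  0.3]
 [-0.2  0. ]
 [-0.1 -0.2]]
```

```bash
cat >> h.py <<'E'
PSI=np.radians(4.9); B=np.array([-np.sin(PSI),np.cos(PSI),0]); F=np.array([np.cos(PSI),np.sin(PSI),0]); MID=np.array([546,190,0.])
def look(n,p,a):
    ctrl.reach(p,down(a)); ctrl.pause(.3); C=cam('wrist'); np.savez(n+'.npz',*C); im=ctrl.snapshot('wrist'); cv2.imwrite(f'pics/{n}.png',im)
    cv2.imwrite(f'pics/{n}b.png',cv2.resize(im,(800,500),interpolation=cv2.INTER_CUBIC))
E
python3 - <<'E'
from h import *
look('mat2',(510,-225,260),-90)
a=ctrl.snapshot('top'); cv2.imwrite('pics/top3.png',cv2.resize(a[130:290,220:320],(500,800),interpolation=cv2.INTER_CUBIC).transpose(1,0,2))
E
```

```text
(no output)
```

View pics/mat2b.png

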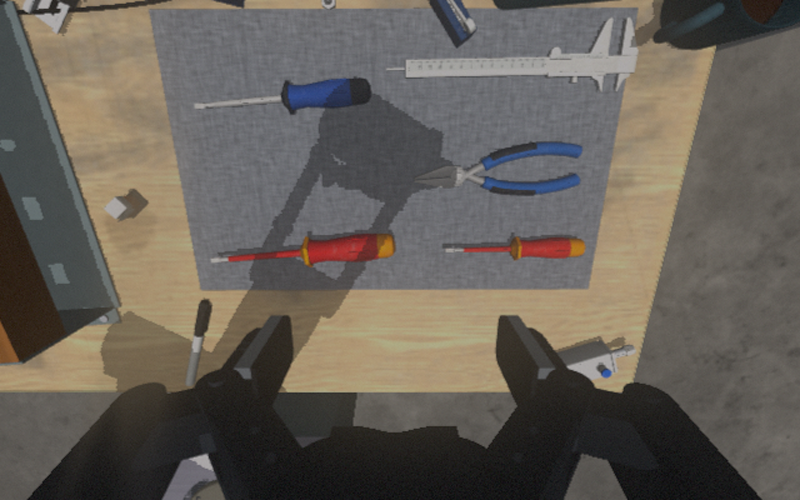

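View pics/top3.png

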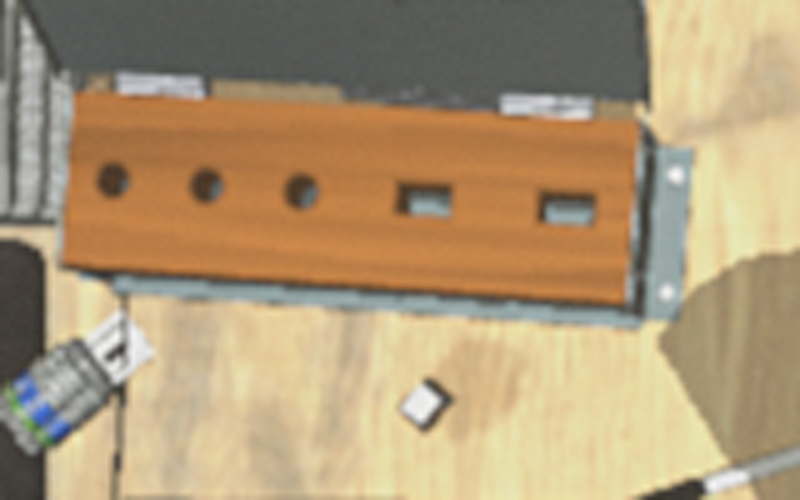

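Nothing has moved on the mat. The transposed top crop puts the holes at (114,180), (206,185) and (302,191), and the slots at (425,199) and (567,209). I'll cross-check those, then insert the small driver.

```bash
cat >> h.py <<'E'
TOOLS={ # tip, butt, axis z, grip y, collar y, length
 'small':((465.5,-285),(468,-444),12.5,54,4,160),
 'blue':((619,-21),(633,-200),14,60,9,180),
 'big':((453.5,-13),(468.5,-224),16,62,10,213)}
def pick(n,bias=0,zp=2):
    tip,butt,az,g,cy,L=TOOLS[n]; tip=np.array([*tip,0.]); butt=np.array([*butt,0.])
    u=(tip-butt)/np.linalg.norm(tip-butt); y=np.array([u[1],-u[0],0]); p=(tip+butt)/2-u*g+y*bias; R=rot(y,-Z)
    ctrl.reach(p+Z*150,R); ctrl.move_l(p+Z*zp,velocity=180)
    o=grip(90); d=az-ctrl.read_eef_pos()[2]; print(n,'open',o,'depth',d,ctrl.read_wrist_force())
    ctrl.move_l(p+Z*300,velocity=250); print('held',ctrl.read_opening()); return d
def pose(n,s,depth,up,al=45,back=0):
    tip,butt,az,g,cy,L=TOOLS[n]; a=np.radians(al); d=np.cos(a)*F+np.sin(a)*B; e=np.cross(Z,d)
    return MID+F*s-B*back+d*depth+Z*(120+g-cy+up), rot(e,d)
E
python3 - <<'E'
from h import *
np.set_printoptions(precision=1,suppress=True)
C=cam('top'); q=np.array([(567,209),(425,199),(302,191),(206,185),(114,180)]); P=np.array([w((220+r/5,130+c/5),120,C)[:2] for c,r in q])
s=np.array([-125,-45,25,80,135.]); A=np.polyfit(s,P,1); print(np.degrees(np.arctan2(A[0,1],A[0,0])),np.linalg.norm(A[0]),A[1])
d=pick('small',bias=-7)
ctrl.reach(*pose('small',135,d,130,back=130)); ctrl.move_l(pose('small',135,d,130)[0],velocity=200)
ctrl.move_l(pose('small',135,d,95)[0],velocity=150); ctrl.pause(.3)
print(ctrl.read_eef_pos(),pose('small',135,d,95)[0],ctrl.read_opening(),ctrl.read_time_s(),d)
a=ctrl.snapshot('wrist'); b=ctrl.snapshot('top'); c=ctrl.snapshot('scene')
v=[a[100:300,160:480],b[110:290,190:350],c[150:350,190:350]]
v=[cv2.resize(x,None,fx=250/x.shape[0],fy=250/x.shape[0]) for x in v]
cv2.imwrite('pics/ins1.png',np.hstack(v)[:, :800*2]); print(np.hstack(v).shape)
E
```

```text
4.851143391837814 1.0004762522622768 [544.1 189. ]
small open 20.734513406198612 depth 9.635574567930188 [-1.5 -0.7  6.2]
held 20.933058419240822
[686.8 208.8 266. ] [686.7 208.9 265. ] 20.72307145926503 39.5667 9.635574567930188
(250, 822, 3)
```

View pics/ins1.png

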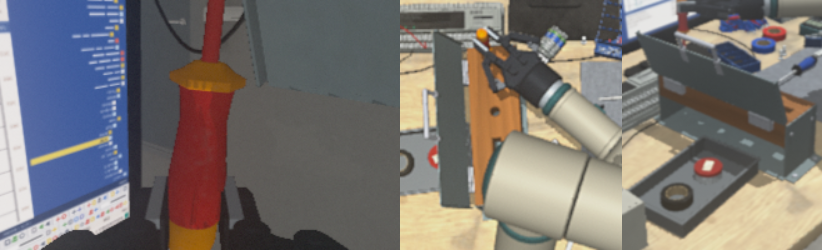

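Run:
```python
from h import *
np.set_printoptions(precision=1,suppress=True)
C=cam('wrist'); a=ctrl.snapshot('wrist'); p=ctrl.read_eef_pos(); R=ctrl.read_eef_rot(); print(R)
ax=p-R[:,2]*9.6
for k in (-26,0,50,100,134):
    q=proj(ax+R[:,0]*k,C); print(k,q)
    cv2.circle(a,tuple(int(round(v*1)) for v in q),2,(0,255,0),-1)
print(proj(MID+F*135+Z*120,C))
cv2.imwrite('pics/w3.png',cv2.resize(a[0:300,170:490],(640,600)))
```

```text
[[ 0.  -0.8  0.6]
 [-0.   0.6  0.8]
 [-1.  -0.   0. ]]
-26 [314.7 304.3]
0 [314.7 263.2]
50 [314.6 170.4]
100 [314.6  53.9]
134 [314.6 -44. ]
[314.5 -81.3]
```

View pics/w3.png

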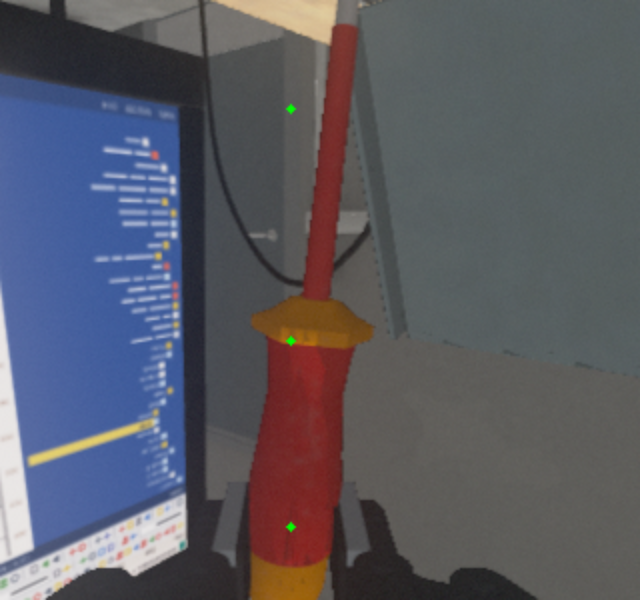

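The handle is contoured, so the driver sits tilted about 5° in the pads. Its axis runs through crop points (291,527), (317,290) and (344,30). I'll correct for that tilt and insert with force checks.

```bash
sed -i 's/MID=np.array(\[546,190,0.\])/MID=np.array([545.2,189.7,0.])/' h.py
cat >> h.py <<'E'
def planept(px,C,p0,nrm):
    K,R,t=C; o=-R.T@t; d=R.T@np.linalg.solve(K,[px[0],px[1],1.]); return o+d*((p0-o)@nrm)/(d@nrm)
def tilt(pxs,depth):  # raw wrist pixels on the tool's axis -> (beta, lateral offset at grip) in tool frame, now
    C=cam('wrist'); p=ctrl.read_eef_pos(); R=ctrl.read_eef_rot(); ax=p-R[:,2]*depth
    q=np.array([R.T@(planept(x,C,ax,R[:,2])-ax) for x in pxs]); f=np.polyfit(q[:,0],q[:,1],1); print('tilt pts',q[:,:2].round(1)); return np.arctan(f[0]),f[1]
def pose2(n,s,depth,up,beta,lat,back=0,al=45):
    p,R=pose(n,s,0,up,al,back); c,q=np.cos(beta),np.sin(beta); R2=R@np.array([[c,q,0],[-q,c,0],[0,0,1]])
    g=TOOLS[n][3]-TOOLS[n][4]
    return p+R2[:,2]*depth-R2[:,1]*lat*1.0, R2
def insert(n,s,depth,beta,lat,tip_up,al=45,lim=12,dx=(0,0)):
    D=F*dx[0]+B*dx[1]; p,R=pose2(n,s,depth,tip_up+8,beta,lat,al=al); ctrl.move_l(p+D,R,velocity=120); ctrl.pause(.3); f0=ctrl.read_wrist_force()
    for up in np.arange(tip_up,-6.1,-4):
        ctrl.move_l(pose2(n,s,depth,up,beta,lat,al=al)[0]+D,velocity=80); f=ctrl.read_wrist_force()-f0
        if np.linalg.norm(f)>lim: break
    print('stop up',up,'df',f,'open',ctrl.read_opening()); return up
E
python3 - <<'E'
from h import *
np.set_printoptions(precision=2,suppress=True)
b,l=tilt([(342,15),(328.5,145),(315.5,263)],9.6); print(b,l)
up=insert('small',135,9.6,b,l,88)
print(ctrl.read_eef_pos(),ctrl.read_time_s())
a=ctrl.snapshot('wrist'); cv2.imwrite('pics/w4.png',cv2.resize(a[0:400,120:520],(500,500)))
E
```

```text
tilt pts [[114.4  11.2]
 [ 62.1   6.5]
 [  0.3   0.5]]
0.09387226777972607 0.5037128176534665
stop up 4.0 df [-1.76 -0.01 13.09] open 21.13692921915072
[686.45 208.38 178.95] 45.8167
```

```bash
cat >> h.py <<'E'
def release(back=110):
    R=ctrl.read_eef_rot(); ctrl.gripper_open(); ctrl.move_l(ctrl.read_eef_pos()-R[:,2]*back,velocity=200); ctrl.move_l(ctrl.read_eef_pos()+Z*130,velocity=250)
def axis_img(n):
    C=cam('wrist'); a=ctrl.snapshot('wrist'); cv2.imwrite(f'pics/{n}.png',cv2.resize(a[0:300,170:490],(640,600)))
E
python3 - <<'E'
from h import *
release()
d=pick('blue'); open('d','w').write(str(d))
ctrl.reach(*pose('blue',80,d,150,back=130)); ctrl.move_l(pose('blue',80,d,150)[0],velocity=200); ctrl.pause(.3)
print(ctrl.read_opening(),ctrl.read_time_s(),d); axis_img('w5')
E
```

```text
blue open 23.936626962806987 depth 11.20720387962684 [0.01137502 0.28723861 5.40532662]
held 23.822840454667503
24.156509243519196 56.15 11.20720387962684
```

View pics/w5.png

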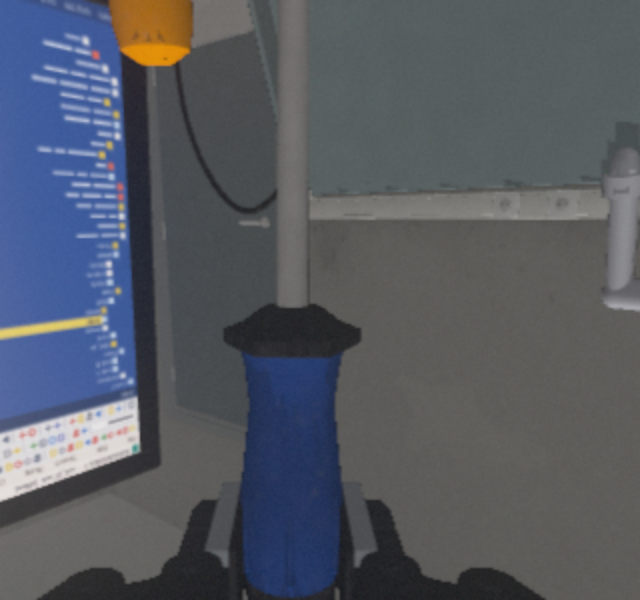

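The blue driver sits straight: shank at column 293, handle centre at 291. The small driver's butt shows at (152,30), standing upright in hole 2.

Run:
```python
from h import *
np.set_printoptions(precision=2,suppress=True)
b,l=tilt([(316.7,5),(316,140),(315.5,263)],11.2); print(b,l)
up=insert('blue',80,11.2,b,l,103)
print(ctrl.read_eef_pos())
if up<10:
    release()
    d=pick('big'); print(d)
    ctrl.reach(*pose('big',25,d,160,back=130)); ctrl.move_l(pose('big',25,d,160)[0],velocity=200); ctrl.pause(.3)
    print(ctrl.read_opening(),ctrl.read_time_s(),d); axis_img('w6')
```

```text
tilt pts [[117.4   0.9]
 [ 64.6   0.7]
 [  1.2   0.5]]
0.0036507142980693507 0.4748528955600371
stop up -1.0 df [-0.84 -1.14 19.19] open 23.93086236355845
[632.45 204.88 177.73]
big open 27.31104423035729 depth 13.177851463218666 [-1.19  0.05  5.11]
held 27.283768019550173
13.177851463218666
27.405307522350355 74.175 13.177851463218666
```

View pics/w6.png

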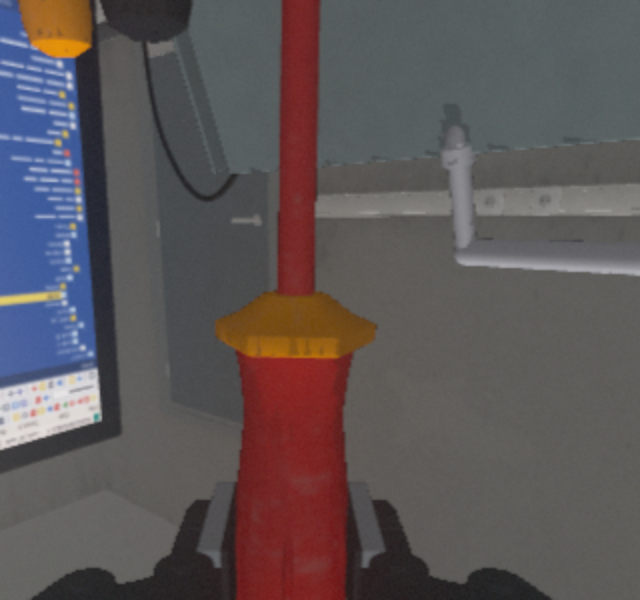

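The big driver has a slight tilt, from (301,5) to (296,285). The small and blue butts stand upright at (57,40) and (145,25).

Run:
```python
from h import *
np.set_printoptions(precision=2,suppress=True)
b,l=tilt([(320.5,2),(318,142),(315.5,263)],13.2); print(b,l)
up=insert('big',25,13.2,b,l,121)
print(ctrl.read_eef_pos())
if up<10:
    release(); look('mat3',(510,-225,260),-90); print(ctrl.read_time_s())
    m=cv2.imread('pics/mat3b.png'); t=ctrl.snapshot('top')[110:290,200:360]
    cv2.imwrite('pics/mix.png',np.hstack([m[80:330,350:750],cv2.resize(t,(400,450))[100:350]]))
```

```text
tilt pts [[117.8   2.4]
 [ 63.9   1.6]
 [  2.4   0.5]]
0.016575436044761326 0.460034765913618
stop up 5.0 df [ 0.26  0.51 12.7 ] open 27.250592519329867
[578.84 201.7  181.48]
86.1083
```

View pics/mix.png

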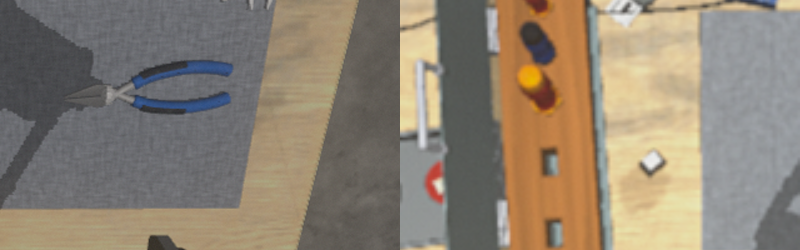

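All three screwdrivers stand in their holes and the pliers haven't moved: nose (65,101), handle ends (232,70) and (230,99) in the crop.

```bash
cat >> h.py <<'E'
TOOLS['pl']=((542.8,-247.1),(559,-427.7),6.7,41.5,-11,181)
E
python3 - <<'E'
from h import *
d=pick('pl',zp=-1.5); print(d)
ctrl.reach(*pose('pl',-125,d,130,al=90,back=130)); ctrl.move_l(pose('pl',-125,d,100,al=90)[0],velocity=150); ctrl.pause(.3)
print(ctrl.read_opening(),ctrl.read_time_s(),d,ctrl.read_eef_pos())
C=cam('wrist'); a=ctrl.snapshot('wrist'); p=ctrl.read_eef_pos(); R=ctrl.read_eef_rot(); ax=p-R[:,2]*d
for k in (0,50,100): print(k,proj(ax+R[:,0]*k,C))
t=ctrl.snapshot('top')[150:290,215:315]
cv2.imwrite('pics/w7.png',np.hstack([cv2.resize(a[0:300,190:440],(500,600)),cv2.resize(t,(300,420))[:,:].copy() if 0 else np.vstack([cv2.resize(t,(300,420)),np.zeros((180,300,3),np.uint8)])]))
E
```

```text
pl open 50.81825344471145 depth 6.023489326141977 [-0.84505278  1.6901387   6.59459753]
held 50.98958786610224
6.023489326141977
50.65973287471167 94.3083 6.023489326141977 [420.47338962 184.52775853 272.45891573]
0 [315.66878441 259.9576842 ]
50 [315.76575147 169.22804545]
100 [315.88681287  55.95393604]
```

View pics/w7.png

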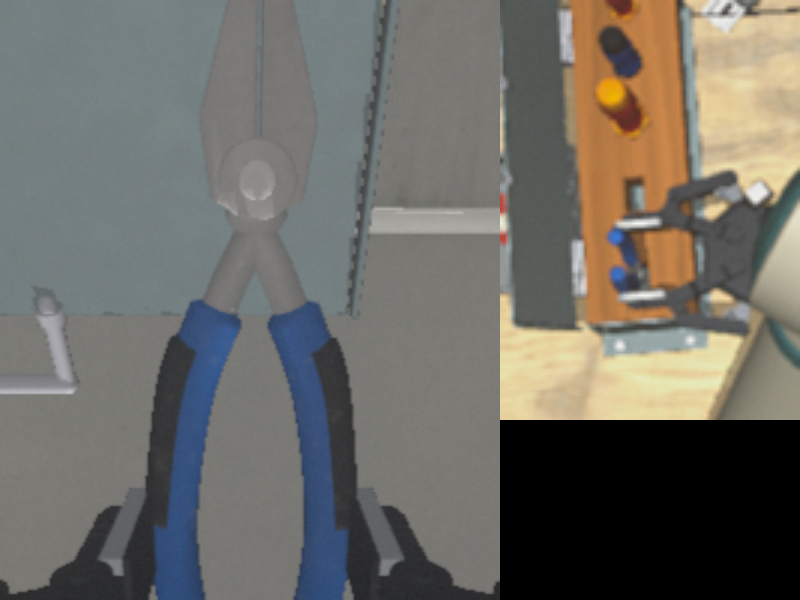

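The pliers hang almost straight: nose at (259,5), pivot at (257,182), grip centre at column 251.

Run:
```python
from h import *
np.set_printoptions(precision=2,suppress=True)
b,l=tilt([(319.5,3),(318.5,91),(315.7,260)],6.0); print(b,l)
open('bl','w').write(f'{b} {l}')
up=insert('pl',-125,6.0,b,l,84,al=90)
print(ctrl.read_eef_pos(),ctrl.read_time_s())
```

```text
tilt pts [[119.7   1.6]
 [ 85.7   1.3]
 [  0.    0.1]]
0.012573687904160519 0.10551205262447233
stop up -4.0 df [ 2.66 -1.23 18.28] open 50.8072205270502
[420.58 185.14 174.9 ] 100.7083
```

Run:
```python
from h import *
np.set_printoptions(precision=1,suppress=True)
release(130); look('fin',(544,60,380),4.9)
C=cam('wrist'); im=cv2.imread('pics/fin.png'); hsv=cv2.cvtColor(im,cv2.COLOR_BGR2HSV)
for n,s,z,lo,hi in [('big',25,216,(15,150,120),(30,255,255)),('small',135,196,(15,150,120),(30,255,255)),('blue',80,190,(105,120,40),(125,255,255)),('pl',-125,215,(100,120,40),(125,255,255))]:
    e=proj(MID+F*s+Z*z,C); m=cv2.inRange(hsv,lo,hi); x,y=e.astype(int); r=25 if n!='pl' else 40
    k=np.zeros_like(m); k[max(0,y-r):y+r,x-r:x+r]=255; yx=np.argwhere(m&k); c=yx.mean(0)[::-1] if len(yx) else None
    print(n,'expect',e,'found',c,len(yx),None if c is None else w(c,z,C)[:2]-(MID+F*s)[:2])
print(ctrl.read_time_s(),ctrl.read_wrist_force(),ctrl.read_opening())
```

```text
big expect [352.8  55.8] found [355.9  51.3] 897 [2.5 4.2]
small expect [455.4  59.3] found [458.1  55. ] 344 [1.9 4.2]
blue expect [401.2  60.2] found [395.  67.] 1 [-5.5 -7.1]
pl expect [200.3  56. ] found [199.7  60.7] 227 [-0.8 -4.3]
104.8333 [-0.7 -0.3  0.3] 85.3670432123236
```

```bash
python3 -c "
from station import ctrl
print(ctrl.hand_in())"
```

```text
the job is handed in; nothing more can be done
None
```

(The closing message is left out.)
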